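Gather the grinding balls at one end of the lidded dish

ROBOT

A 6-joint arm with a two-finger parallel gripper is mounted at the origin on a cart in front of the work surface, level with it; the furniture and walls round the work are solid. World frame = base frame: x ahead of the robot, y to its left, z up, the work surface at z = 0. Lengths are in mm, angles in rad, forces in N, time in s.
With the tool pointing down it reaches from about 275 to 825 mm from the base axis. Payload 4.9 kg.
Tool frame: the origin (TCP) lies at the very end of the fingers, on their centre line; the grasp point (between the pads) lies 19 mm behind it; z points along the fingers, y is the direction in which the jaws open and shut (so a half turn about z gives the same grasp; the last joint's range is limited). The gripper opens to 85 mm and grips with 20 to 120 N. Pads are 22 mm wide; open, the fingers measure 114 mm over their backs; the gripper's body (76 mm by 85 mm) begins 54 mm behind the grasp point. The pads swing forward as they close: fully open they stand 13 mm farther back than shut.
Start: joints at [-1.416, 0.326, -0.193, 1.052, 0, 1.437], TCP at [156.653, -527.237, 231.281] pointing down, gripper open.
Joint ranges: [-2.65, 2.65], [-0.97, 1.79], [-1.3, 1.35], [-1.93, 2.1], [-1.47, 1.37], [-3.14, 3.14]. Speed limits (rad/s): [2.57, 2.57, 3.14, 3.14, 3.14, 3.14].

INTERFACE

Orientations are given as [roll, pitch, yaw] about the fixed x, y, z axes, in that order (R = Rz(yaw) Ry(pitch) Rx(roll)).
In Python, from bench import bot, solve_ik, imaging gives the robot as it stands. Calls block until the motion is done:
- bot.move_ptp(position, orientation): joint-space move of the TCP to a pose.
- bot.movel(position, rot=None, max_speed=150, threshold=None): straight line of the TCP; rot=None keeps the orientation; max_speed is the mean speed in mm/s. With threshold (N) it stops when the force on the tool has changed by that much, and returns True; else False.
- bot.move_j(angles): joint-space move.
- bot.grip(opening, effort=None): opening from 0.0 (shut) to 1.0 (fully open); effort is the grip in N (None keeps the last); returns when the fingers have stopped.
- bot.dwell(seconds).
- solve_ik(position, orientation): joint angles nearest the present ones, or None.
- bot.get_state(): the state.
- imaging.capture(name): name is "scene" or "top" or "wrist"; returns the picture (480x640x3 uint8, blue, green, red); there is no depth.
- imaging.camera_model(name): a dict with "K" (3x3 intrinsics, pixels), "k1" (the pictures are not rectified: a ray, as slopes to the right and down, at radius r is drawn at 1 + k1 r^2 times it, then the intrinsics apply), "position" and "rotation" of the camera in the world. Camera axes: x right, y up, looking along -z (the intrinsics and any distortion apply to the point x, -y, -z); pixel columns grow to the right and rows downward; lengths in mm; the calibration is good to about 2 mm. A picture is of the moment at which its call begins: read the wrist's pose just before it. camera_model takes no time and is no camera call; for the wrist camera it gives the pose at the moment of the call.
A pose or a line that the arm cannot do raises bot.IKError and nothing moves.
- bot.sign_off(): hands the job in, once; it reports no verdict.
The state is a dict: "t": time; "qpos": joint angles; "joint_velocities": joint speeds; "effort": joint torques, N m; "tcp_pos": TCP position; "orientation": TCP orientation; "contact_force": force on the tool from outside, world axes, zero at the start; "wrist_torque": the same for the moment, N m; "opening": opening from 0.0 (shut) to 1.0 (fully open).
Only numpy, scipy, OpenCV 4.12 (cv2) and the standard library are available. Lean on these libraries where they do the work, as an engineer would, in place of code of your own. Each camera call takes 0.05 s, during which the arm holds its last target.

TASK

The small lidded dish holds three loose grinding balls. With its lid kept on, carry the dish to the sloped rest and set it lengthwise on the slope, lower end up against the lip, so that the balls roll together at the low end; then take the lid off by its handle and lay it flat on the worktop, handle up. Leave the uncovered dish on the rest with all three balls gathered in it, and leave the bottle, the vial and the beaker where they stand.

Things in the scene. Friction and masses are not known exactly. Their poses are not given: they have to be found in the camera images.
- dish: oblong white plastic dish, open on top, 96 (x) by 58 (y) by 30 mm high, walls and floor 4 mm, 0.18 to 0.31 kg; origin at the centre of its underside. Alike at both ends. At the start it stands level on the worktop, lid on, balls inside. Can be gripped across its 58 mm width by the outer walls; the lid does not stick out past them.
- lid: loose clear lid with white rib handle, 50 g. Plate 92 (x) by 54 (y) by 3 mm; a 6 mm deep skirt under it drops into the dish with 1.5 mm play; nothing else holds it. Origin at the centre of the skirt's lower edge (24 mm above the dish's underside when on, 0 lying on the worktop); plate 6 to 9 mm above origin; handle 44 (x) by 12 mm (y), 9 to 30 mm above origin, centred.
- rest_deck: deck of the fixed metal dish rest, sloping 30 degrees, 100 (x) by 36 mm (y), narrower than the dish. Origin on its upper face at the foot of the lip, mid-width, 22 mm above the worktop; x points up the slope, y level across, z square to it. Lip at the low end 14 mm high, 56 mm wide, facing roughly to the robot. Dish centre when seated: 48 mm up the slope. Friction may stop the dish short of the lip.
- ball_0: bare steel grinding ball, 14 mm diameter, 11 g, one of three alike that roll freely inside the dish; origin at its centre (centre 11 mm above the dish's underside when it lies on the dish floor)
- ball_1: bare steel grinding ball, 14 mm diameter, 11 g, one of three alike that roll freely inside the dish; origin at its centre (centre 11 mm above the dish's underside when it lies on the dish floor)
- ball_2: bare steel grinding ball, 14 mm diameter, 11 g, one of three alike that roll freely inside the dish; origin at its centre (centre 11 mm above the dish's underside when it lies on the dish floor)
- bottle: bystander: clear screw-cap laboratory bottle with a blue cap, 56 mm diameter, 105 mm high; origin at the centre of its underside
- vial: bystander: small screw-cap glass vial with a black cap, 23 mm diameter, 44 mm high; origin at the centre of its underside
- beaker: bystander: empty clear beaker, 55 by 60 mm, 70 mm high; origin at the centre of its underside
There are look-alikes about, which are no part of the job. Leave any black, pink or red look-alike of the dish alone.

How it is judged (in metres and radians):
On the way:
1. the dish lies on the slope against the lip with its lid still on and all three balls gathered at its low end (x of dish in the frame of rest_deck between 0.043 and 0.06 m and y of dish in the frame of rest_deck between -0.014 and 0.014 m and z of dish in the frame of rest_deck between -0.004 and 0.006 m and angle between the z axis of dish and the z axis of rest_deck, either way round below 0.1 rad and angle between the x axis of dish and the x axis of rest_deck, either way round below 0.21 rad and z of lid in the frame of dish between 0.018 and 0.028 m and x of lid in the frame of dish between -0.005 and 0.005 m and y of lid in the frame of dish between -0.005 and 0.005 m and x of ball_0 in the frame of rest_deck between 0 and 0.042 m and z of ball_0 in the frame of dish between 0.004 and 0.028 m and distance between each of ball_0, ball_1, ball_2 and dish below 0.058 m and x of ball_1 in the frame of rest_deck between 0 and 0.042 m and z of ball_1 in the frame of dish between 0.004 and 0.028 m and x of ball_2 in the frame of rest_deck between 0 and 0.042 m and z of ball_2 in the frame of dish between 0.004 and 0.028 m), for 0.2 s.
At the end, for the whole second after the job is handed in: Dish at rest flat on the deck, lengthwise within 12 degrees, within 12 mm of the lip and 14 mm of the middle; all balls in it, centres less than 42 mm up the slope from the lip; lid at rest flat on the worktop, handle up (within 5 mm and 0.1 rad) (x of dish in the frame of rest_deck between 0.043 and 0.06 m and y of dish in the frame of rest_deck between -0.014 and 0.014 m and z of dish in the frame of rest_deck between -0.004 and 0.006 m and angle between the z axis of dish and the z axis of rest_deck, either way round below 0.1 rad and angle between the x axis of dish and the x axis of rest_deck, either way round below 0.21 rad and x of ball_0 in the frame of rest_deck between 0 and 0.042 m and z of ball_0 in the frame of dish between 0.004 and 0.028 m and distance between each of ball_0, ball_1, ball_2 and dish below 0.058 m and x of ball_1 in the frame of rest_deck between 0 and 0.042 m and z of ball_1 in the frame of dish between 0.004 and 0.028 m and x of ball_2 in the frame of rest_deck between 0 and 0.042 m and z of ball_2 in the frame of dish between 0.004 and 0.028 m and height (world z) of lid between -0.003 and 0.005 m and angle between lid's own z axis and vertical below 0.1 rad and linear speed of each of lid, dish below 0.02 m/s); the robot touches nothing.
It fails at once if the lid comes off the dish before the dish is on the rest ((z of lid in the frame of dish above 0.034 m or distance between lid and dish above 0.045 m) and distance between dish and rest_deck above 0.09 m).
It fails at once if the bottle is moved by more than 30 mm or knocked over (distance of bottle from where it was at the start of the episode above 0.03 m or angle between bottle's own z axis and vertical above 0.5 rad).
It fails at once if the vial is moved by more than 30 mm or knocked over (distance of vial from where it was at the start of the episode above 0.03 m or angle between vial's own z axis and vertical above 0.5 rad).
It fails at once if the beaker is moved by more than 30 mm or knocked over (distance of beaker from where it was at the start of the episode above 0.03 m or angle between beaker's own z axis and vertical above 0.5 rad).
It also fails if it takes over 64 s, if anything falls off the work surface, if the arm or the gripper's body presses on something with over 40 N, if the wrist force passes 120 N, or if a joint passes its speed limit or range.

## Working session

There is one attempt and no reset: what is moved stays moved. The work goes in short steps, each a Python script; the robot and the scene stay as the last script left them, time stands still between calls to the robot, and variables do not carry over. Pictures are saved under pics/ and viewed, and the job is handed in when it is done.

```bash
ls; mkdir -p pics; python3 - <<'E'
from bench import bot, imaging
import cv2
for n in("scene","top","wrist"):
    im=imaging.capture(n); cv2.imwrite(f"pics/{n}0.png",im)
    m=imaging.camera_model(n); print(n,m)
print(bot.get_state())
E
```

```text
pics
scene {'K': array([[595.94386764,   0.        , 316.88726668],
       [  0.        , 595.94386764, 237.37340931],
       [  0.        ,   0.        ,   1.        ]]), 'k1': -0.07538968183383062, 'position': array([-150.52295348,  739.15993843,  962.02023134]), 'rotation': array([ 0.86173008,  0.01806581, -2.43091367])}
top {'K': array([[487.78675571,   0.        , 316.01653517],
       [  0.        , 487.78675571, 233.95742032],
       [  0.        ,   0.        ,   1.        ]]), 'k1': 0.03417582217575111, 'position': array([ 393.02820331,  -78.75076123, 1078.53517105]), 'rotation': array([ 0.1939553 ,  0.00877833, -1.55731008])}
wrist {'K': array([[342.20409205,   0.        , 317.35340476],
       [  0.        , 342.20409205, 242.62431911],
       [  0.        ,   0.        ,   1.        ]]), 'k1': -0.03829822562189261, 'position': array([ 220.24054711, -508.62127868,  372.62402296]), 'rotation': array([-0.26462918,  0.00192567, -1.28226087])}
{'t': 0.15, 'qpos': array([-1.41624004e+00,  3.26763886e-01, -1.93359580e-01,  1.05201922e+00,
       -2.04389165e-05,  1.43657394e+00]), 'joint_velocities': array([-6.82143907e-05, -2.59004120e-03,  5.19069840e-03, -6.91115220e-04,
        2.20089255e-03,  1.25362306e-03]), 'effort': array([ 1.00261237e-03, -4.43704712e+01,  2.62664777e+01,  1.04160557e-02,
       -9.50521053e-05,  5.87238247e-06]), 'tcp_pos': array([ 156.55270278, -526.77600227,  230.68498621]), 'orientation': array([-3.14025567e+00, -1.59914672e-04,  2.88778579e-01]), 'contact_force': array([-0.6447279 , -0.10991884,  0.4549956 ]), 'wrist_torque': array([ 0.06256859, -0.0041253 ,  0.00366512]), 'opening': 1.0008152689653684}
```

View pics/scene0.png

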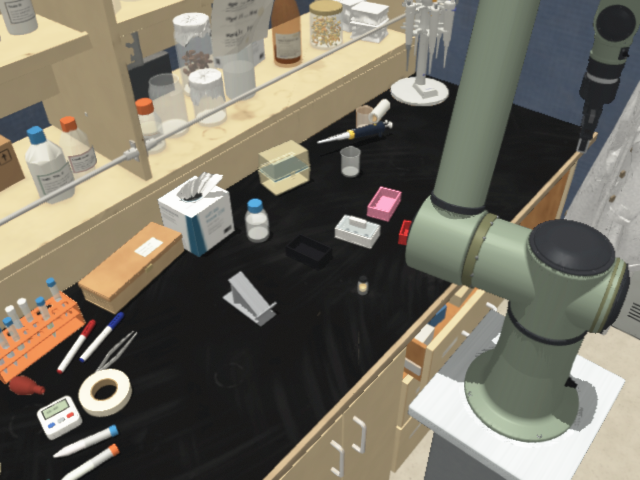

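View pics/top0.png

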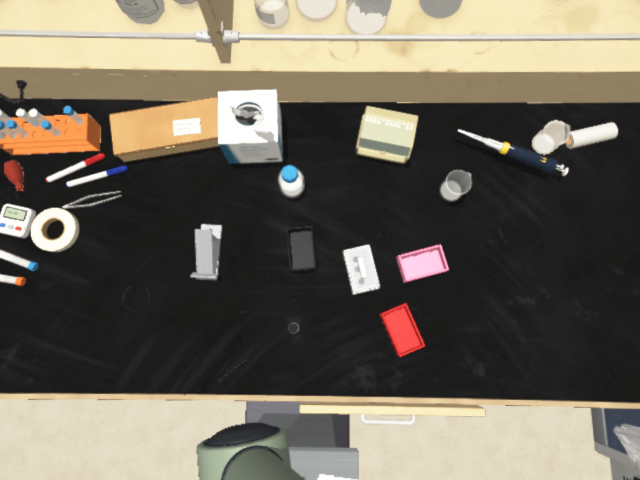

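View pics/wrist0.png

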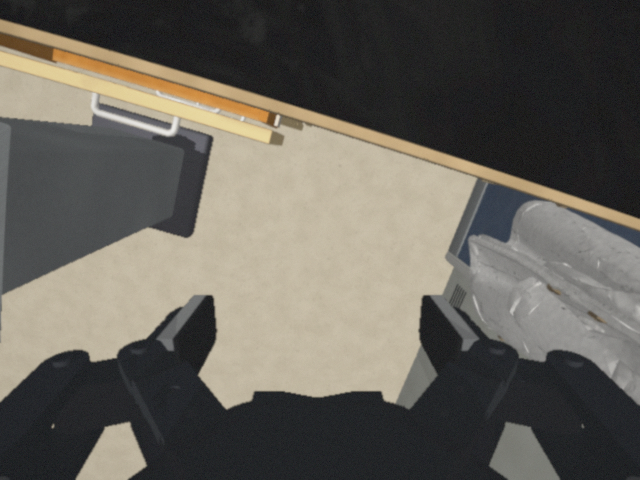

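The scene shows four dish-like things. In the top view they are white, lidded with a rib handle (361,270), black (302,249), pink (422,263) and red (402,330). Only the white lidded one fits the description. The rest is at (207,252) with its lip near row 277, and the bottle is at (291,181), the vial at (293,327) and the beaker at (456,185). I'll confirm the dish in an enlarged crop.

```bash
cat > h.py <<'E'
import numpy as np, cv2
from scipy.spatial.transform import Rotation as R
from bench import bot, imaging, solve_ik
def model(n):
    m=imaging.camera_model(n); m['R']=R.from_euler('xyz',m['rotation']).as_matrix(); m['D']=np.array([m['k1'],0,0,0,0.]);return m
def ray(m,uv):
    p=cv2.undistortPoints(np.array(uv,float).reshape(-1,1,2),m['K'],m['D'])[:,0]
    d=np.c_[p[:,0],-p[:,1],-np.ones(len(p))]
    return d@m['R'].T
def onz(m,uv,z):
    d=ray(m,uv);c=m['position'];return c+d*((z-c[2])/d[:,2])[:,None]
def tri(m1,u1,m2,u2):
    d1=ray(m1,[u1])[0];d2=ray(m2,[u2])[0]
    A=np.c_[d1,-d2];s=np.linalg.lstsq(A,m2['position']-m1['position'],rcond=None)[0]
    a=m1['position']+s[0]*d1;b=m2['position']+s[1]*d2
    return (a+b)/2,np.linalg.norm(a-b)
def proj(m,P):
    c=(np.array(P,float).reshape(-1,3)-m['position'])@m['R'];c=c*[1,-1,-1]
    return cv2.projectPoints(c,np.zeros(3),np.zeros(3),m['K'],m['D'])[0][:,0]
E
python3 - <<'E'
import cv2,numpy as np
t=cv2.imread('pics/top0.png');s=cv2.imread('pics/scene0.png')
a=cv2.resize(t[215:305,170:270],(400,360),interpolation=cv2.INTER_CUBIC)
b=cv2.resize(t[225:315,320:420],(400,360),interpolation=cv2.INTER_CUBIC)
c=cv2.resize(s[255:335,210:290],(400,240)) if 0 else cv2.resize(s[262:327,205:295],(360,260),interpolation=cv2.INTER_CUBIC)
d=cv2.resize(s[200:260,310:400],(390,260),interpolation=cv2.INTER_CUBIC)
out=np.zeros((600,800,3),np.uint8);out[:340,:400]=a[:340];out[:340,400:]=b[:340];out[340:,:360]=c;out[340:,400:790]=d
cv2.imwrite('pics/crop0.png',out)
E
```

```text
(no output)
```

View pics/crop0.png

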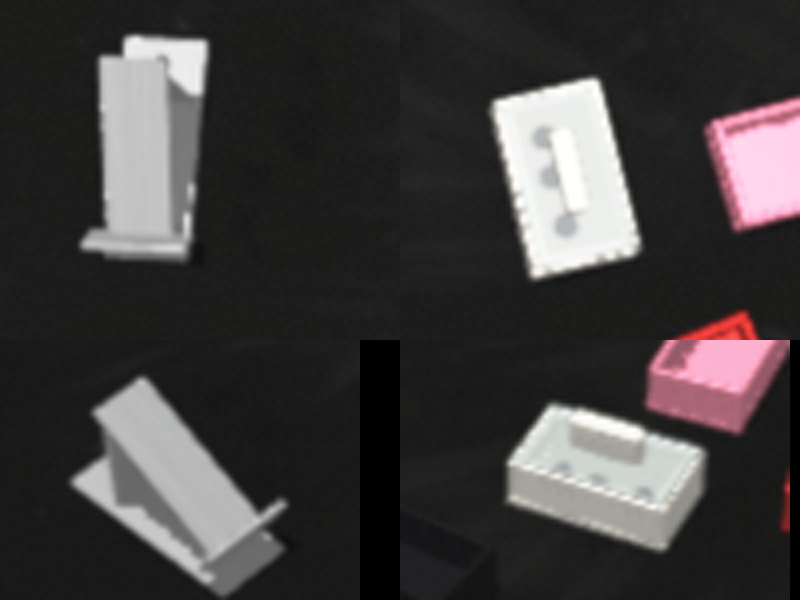

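The crop confirms it: a white dish with a clear lid, a rib handle and three balls visible. Next I measure the dish and the rest.

```bash
python3 - <<'E'
from h import *
t=cv2.imread('pics/top0.png');mt=model('top');ms=model('scene')
T=lambda x,y:((x)/4-.375+170,y/4-.375+215)
B=lambda x,y:((x-400)/4-.375+320,y/4-.375+225)
S=lambda x,y:(x/4-.375+205,(y-340)/4-.375+262)
S2=lambda x,y:((x-400)*90/390-.38+310,(y-340)*60/260-.38+200)
# dish silhouettes
c=onz(mt,[B(492,101),B(598,78),B(640,249),B(533,277)],30);print(c.round(1))
print([np.linalg.norm(c[i]-c[(i+1)%4]).round(1) for i in range(4)],c.mean(0))
# scene corners: top-left(550,404)=far-left..., 
d=onz(ms,[S2(508,465),S2(550,404),S2(706,452),S2(668,512)],30);print(d.round(1),d.mean(0))
# handle top centre
print(tri(mt,B(570,170),ms,S2(607,424)))
# rest: deck top corners
for n,a,b in [('topL',T(100,57),S(95,410)),('topR',T(165,60),S(143,378)),('lipR',T(190,243),S(285,503)),('lipL',T(82,245),S(205,570))]:
    print(n,*tri(mt,a,ms,b))
for n,uv,z in [('bottle',(291,175),105),('vial',(293,327),44),('beaker',(456,185),30)]: print(n,onz(mt,[uv],z))
print('pink',onz(mt,[(397,262)],15),'black',onz(mt,[(315,250)],15),'red',onz(mt,[(402,303),(382,316)],15))
E
```

```text
[[ 564.2 -125.1   30. ]
 [ 577.6 -182.8   30. ]
 [ 485.  -204.5   30. ]
 [ 469.3 -147.3   30. ]]
[np.float64(59.2), np.float64(95.1), np.float64(59.3), np.float64(97.4)] [ 524.0643063  -164.91318561   30.        ]
[[ 559.6 -126.2   30. ]
 [ 575.9 -184.3   30. ]
 [ 480.3 -206.4   30. ]
 [ 465.8 -151.    30. ]] [ 520.40063344 -166.96416091   30.        ]
(array([ 522.72120743, -166.12208373,   53.89880854]), np.float64(3.0434448682672763))
topL [597.03036216 187.62129994  71.83845575] 3.6213145130449274
topR [595.91490965 153.49777986  70.96872069] 3.8113808626478294
lipR [503.42107381 143.96717273  27.99219031] 5.2751968605200865
lipL [502.9811212  203.45094322  25.6612986 ] 2.764649449604752
bottle [[708.67336317 -13.82478559 105.        ]]
vial [[398.17608687 -21.68058661  44.        ]]
beaker [[ 713.3547468 -376.2890724   30.       ]]
pink [[ 541.25204048 -244.93413721   15.        ]] black [[565.67748773 -64.84050234  15.        ]] red [[ 452.35825229 -253.93290228   15.        ]
 [ 424.11581185 -210.56067111   15.        ]]
```

Both views agree: the dish centre is about (522,-166), yaw 0.23 rad, rim size 59x96 (true 58x96), handle top z 54. The deck's top edge is at z 71.5 (expected 72). Next I check reachability and take a closer wrist look.

```bash
python3 - <<'E'
from h import *
pi=np.pi
for p,o in [((522,-166,5),(pi,0,.23)),((522,-166,140),(pi,0,.23)),((550,170,50),(pi,-pi/6,-.03)),((530,170,140),(pi,-pi/6,-.03)),((530,170,200),(pi,0,-.03)),((420,110,10),(pi,0,0)),((450,150,160),(pi,0,-.03))]:
    print(p,solve_ik(p,o))
bot.move_ptp((470,-178,170),(pi,0,.23))
m=model('wrist');im=imaging.capture('wrist');cv2.imwrite('pics/w1.png',im)
np.save('w1.npy',m,allow_pickle=True)
print(bot.get_state()['t'],bot.get_state()['tcp_pos'],m['position'])
print(proj(m,[(522,-166,54),(470,-147,30),(577,-183,30)]))
E
```

```text
(522, -166, 5) [-0.4426679   0.57632957 -0.46041701  0.53404974  0.          2.46892475]
(522, -166, 140) [-0.4426679   0.40019876 -0.33294154  0.83765603  0.          2.46892475]
(550, 170, 50) [ 0.24298944  0.38575072 -0.90323661 -0.22560656 -0.13521736 -2.90371434]
(530, 170, 140) [ 0.25473758  0.16766367 -0.85517778  0.04196666 -0.14091874 -2.89334367]
(530, 170, 200) [ 0.17776682  0.36074831 -0.22543772  0.9846103   0.         -2.93382583]
(420, 110, 10) [ 0.08580831  0.42074176 -0.75393413  0.39612044  0.         -3.05578434]
(450, 150, 160) [ 0.16595869  0.25317705 -0.49235754  0.82526173  0.         -2.94563397]
1.925 [ 469.94822639 -178.98677264  170.1406171 ] [ 534.60286304 -164.29123446  312.11130027]
[[315.75715919 167.79964396]
 [279.94963914 222.59764048]
 [353.37899439 100.85989137]]
```

View pics/w1.png

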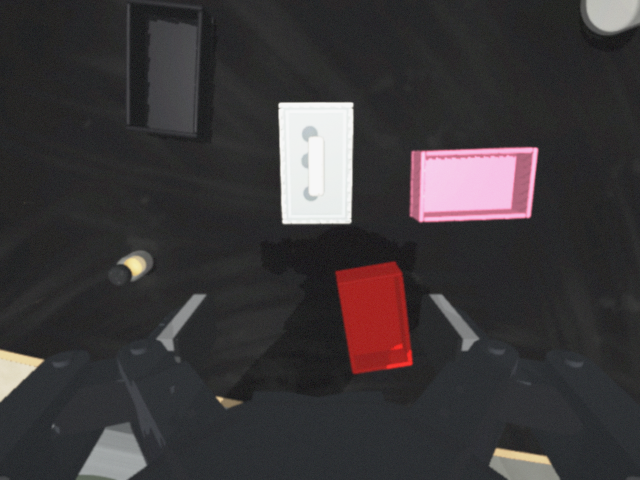

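The wrist view shows the white lidded dish with corners (279,104), (353,103), (352,223) and (282,223), three balls under the lid, the handle at (316,167), and the pink and red dishes clear of the jaw span. The predicted points fall on the dish. At this wrist angle joint 6 would run past its range at the rest, so I'll grasp with the half-turned wrist.

```bash
python3 - <<'E'
from h import *
m=np.load('w1.npy',allow_pickle=True).item();im=cv2.imread('pics/w1.png')
hsv=cv2.cvtColor(im,cv2.COLOR_BGR2HSV)
k=((hsv[...,2]>130)&(hsv[...,1]<45)).astype(np.uint8);k[:,:230]=0;k[:,400:]=0;k[250:]=0
cs=max(cv2.findContours(k,cv2.RETR_EXTERNAL,2)[0],key=cv2.contourArea)
P=onz(m,cs[:,0].astype(float),30)[:,:2]
r=cv2.minAreaRect(P.astype(np.float32));print(r)
print(onz(m,[(316,139),(316,194)],54))
pi=np.pi
# half turn
q0=R.from_euler('xyz',(pi,0,.23))*R.from_euler('z',pi);o=q0.as_euler('xyz');print(o)
D=R.from_euler('xyz',(pi,-pi/6,-.03))*R.from_euler('z',pi);print(D.as_euler('xyz'))
print(solve_ik((522,-166,5),o))
print(solve_ik((550,170,60),D.as_euler('xyz')))
E
```

```text
((523.07861328125, -165.7823944091797), (95.9051513671875, 58.78376007080078), 13.436326026916504)
[[ 542.01065477 -161.54886015   54.        ]
 [ 503.18461203 -170.54220009   54.        ]]
[-3.14159265  0.         -2.91159265]
[-3.14159265  0.52359878  3.11159265]
[-4.42667901e-01  5.76329568e-01 -4.60417014e-01  5.34049745e-01
 -4.44089210e-16 -6.72667901e-01]
[ 0.24298944  0.3625583  -0.89563405 -0.19481159 -0.13521736  0.23787831]
```

```bash
python3 - <<'E'
from h import *
pi=np.pi
o=(R.from_euler('xyz',(pi,0,.233))*R.from_euler('z',pi)).as_euler('xyz')
bot.move_ptp((522.8,-165.9,110),o)
bot.grip(0.86)
print(bot.get_state()['t'],bot.get_state()['tcp_pos'])
print(bot.movel((522.8,-165.9,0.5),max_speed=90,threshold=12))
s=bot.get_state();print(s['t'],s['tcp_pos'],s['contact_force'])
bot.grip(0.4,50)
s=bot.get_state();print(s['t'],s['tcp_pos'],s['contact_force'],s['opening'])
cv2.imwrite('pics/w2.png',imaging.capture('wrist'));cv2.imwrite('pics/s2.png',imaging.capture('scene')[180:330,280:480].repeat(4,0).repeat(4,1))
E
```

```text
4.8083 [ 522.83628123 -165.92382706  110.0592107 ]
False
6.175 [ 523.31080226 -166.11733705    1.06622094] [ 0.15137127 -0.25969182  1.05141552]
6.4583 [ 523.37396347 -165.98781995    1.34492706] [-0.49318394  1.32619999  5.85351681] 0.6697092820679534
```

View pics/w2.png

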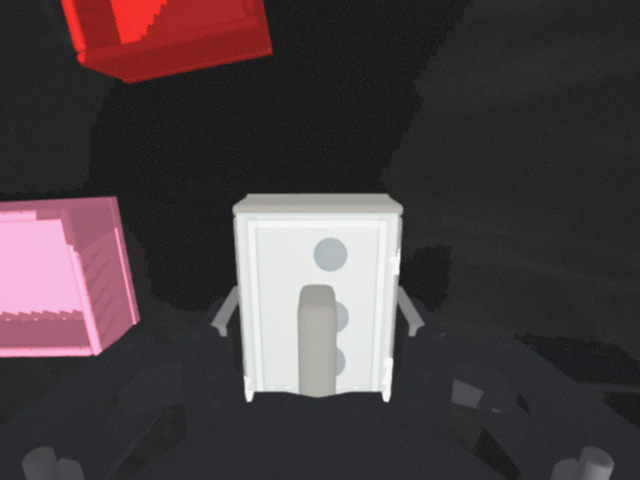

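View pics/s2.png

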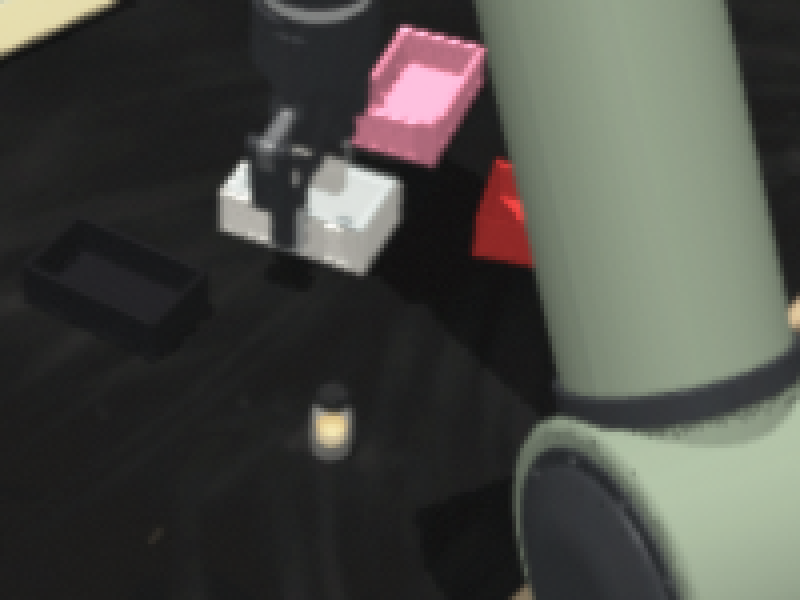

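The grip is sound: opening 0.67 corresponds to 57 mm, and the pads sit well down the walls. Next: lift, and choose a viewpoint on the rest.

```bash
python3 - <<'E'
from h import *
pi=np.pi
s=bot.get_state();p=s['tcp_pos'];
bot.movel((p[0],p[1],120),max_speed=80)
s=bot.get_state();print(s['t'],s['tcp_pos'],s['opening'],s['contact_force'])
# predicted wrist cam at candidate
m=model('wrist');T=R.from_euler('xyz',s['orientation']).as_matrix()
off=T.T@(m['position']-s['tcp_pos']);Rc=T.T@m['R'];np.savez('wc.npz',off=off,Rc=Rc);print(off)
for x,z,th in [(640,190,0),(620,190,.0),(620,220,.0),(600,200,.25)]:
    Tn=(R.from_euler('xyz',(pi,-th,-.03))*R.from_euler('z',pi))
    A=Tn.as_matrix();mm=dict(m);mm['position']=np.array([x,172,z])+A@off;mm['R']=A@Rc
    print(x,z,th,solve_ik((x,172,z),Tn.as_euler('xyz')) is not None,proj(mm,[(596,188,71),(596,153,71),(503,144,28),(503,203,28)]).round().tolist())
E
```

```text
8.2 [ 522.99605026 -165.83845958  119.42195788] 0.6659450175977983 [ 0.30977376  0.34291806 -2.69138087]
[  66.27926395   -0.51970031 -141.93593661]
640 190 0 True [[337.0, 180.0], [291.0, 181.0], [278.0, 62.0], [351.0, 59.0]]
620 190 0.0 True [[338.0, 206.0], [292.0, 207.0], [280.0, 88.0], [351.0, 85.0]]
620 220 0.0 True [[336.0, 200.0], [295.0, 202.0], [283.0, 94.0], [348.0, 91.0]]
600 200 0.25 True [[338.0, 190.0], [293.0, 191.0], [277.0, 56.0], [355.0, 53.0]]
```

```bash
python3 - <<'E'
from h import *
pi=np.pi
o=(R.from_euler('xyz',(pi,0,-.03))*R.from_euler('z',pi)).as_euler('xyz')
bot.move_ptp((640,172,190),o); bot.dwell(.2)
m=model('wrist');im=imaging.capture('wrist');cv2.imwrite('pics/w3.png',im)
np.save('w3.npy',m,allow_pickle=True)
s=bot.get_state();print(s['t'],s['tcp_pos'],s['opening'])
cv2.imwrite('pics/w3c.png',cv2.resize(im[40:200,240:400],(600,600),interpolation=cv2.INTER_CUBIC))
E
```

```text
9.8167 [640.04650268 170.79801997 189.87394173] 0.6733875333090457
```

View pics/w3.png

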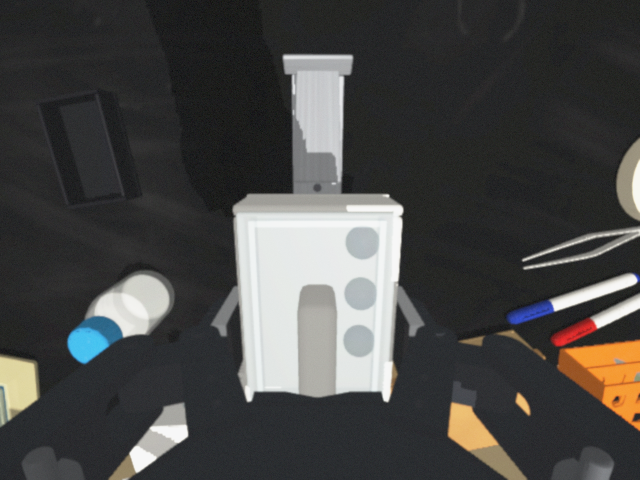

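View pics/w3c.png

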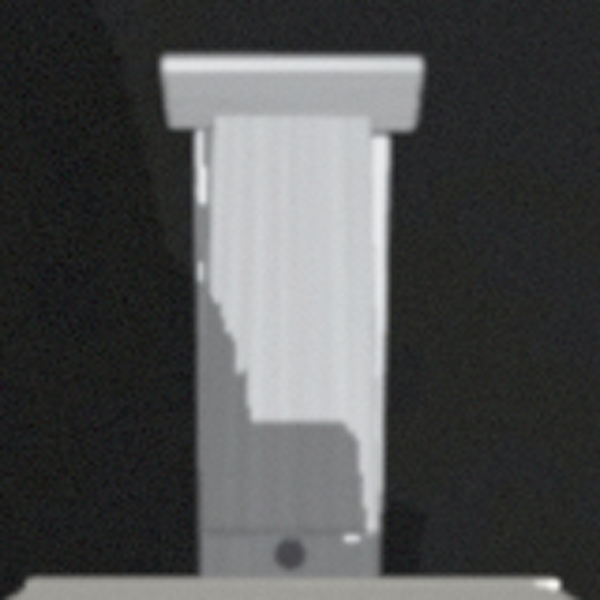

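The wrist view shows the rest upright in the picture: lip at rows 57-75, cols 284-352, deck foot at row 71, deck top end near row 181. The balls lie along one wall under the seated lid. Computing the deck frame:

```bash
python3 - <<'E'
from h import *
m=np.load('w3.npy',allow_pickle=True).item()
C=lambda x,y:(x/3.75-.37+240,y/3.75-.37+40)
for n,a,b,z,w in [('foot',(212,115),(370,115),22,36),('lip top inner',(162,73),(424,72),34.1,56),('deck top',(204,530),(365,533),72,36),('lipbot',(170,129),(415,131),22,56)]:
    P=onz(m,[C(*a),C(*b)],z);d=P[1]-P[0];print(n,P.mean(0).round(1),'w',np.linalg.norm(d).round(1),'yaw',np.arctan2(-d[0],d[1]).round(3) if d[1]>0 else np.arctan2(d[0],-d[1]).round(3),P.round(1).tolist())
E
```

```text
foot [509.5 174.4  22. ] w 35.1 yaw -0.032 [[508.9, 156.8, 22.0], [510.0, 191.9, 22.0]]
lip top inner [503.6 175.   34.1] w 55.5 yaw -0.028 [[502.8, 147.2, 34.1], [504.4, 202.7, 34.1]]
deck top [596.8 170.2  72. ] w 32.3 yaw -0.051 [[596.0, 154.1, 72.0], [597.6, 186.3, 72.0]]
lipbot [512.5 174.6  22. ] w 54.5 yaw -0.04 [[511.5, 147.4, 22.0], [513.6, 201.8, 22.0]]
```

Deck frame: the foot, lip and top-edge estimates agree on origin ≈ (510.2, 174.2, 22), yaw ≈ -0.038. The measured widths are 35 and 55.5 (given 36 and 56), except the half-shaded top end at 32. Next: tilt and lower onto the slope, then slide to the lip.

```bash
cat >> h.py <<'E'
pi=np.pi
O=np.array([510.2,174.2,22.]);DR=(R.from_euler('z',-.038)*R.from_euler('y',-pi/6)).as_matrix()
def dk(x,y,z): return O+DR@np.array([x,y,z],float)
DO=(R.from_euler('xyz',(pi,-pi/6,-.038))*R.from_euler('z',pi)).as_euler('xyz')
def st():
    s=bot.get_state();print('t',round(s['t'],2),'tcp',s['tcp_pos'].round(1),'deck',(DR.T@(s['tcp_pos']-O)).round(1),'F',s['contact_force'].round(1),'open',round(s['opening'],3),'o',s['orientation'].round(3));return s
E
python3 - <<'E'
from h import *
assert abs(DR[2,0]-.5)<1e-6
bot.move_ptp(dk(54,0,100),DO); st()
bot.movel(dk(54.5,0,14),max_speed=60); st()
print(bot.movel(dk(54.5,0,-2),max_speed=15,threshold=5)); st()
cv2.imwrite('pics/w4.png',imaging.capture('wrist'));im=imaging.capture('scene')
cv2.imwrite('pics/s4.png',cv2.resize(im[210:360,160:360],(800,600),interpolation=cv2.INTER_CUBIC))
E
```

```text
t 10.81 tcp [508.9 174.7 137. ] deck [ 56.4   0.4 100.3] F [ 0.1  0.1 -2.2] open 0.667 o [3.141 0.526 3.103]
t 12.39 tcp [550.4 172.8  61.7] deck [54.7  0.1 14.3] F [-0.   0.4 -3.1] open 0.67 o [3.141 0.524 3.104]
True
t 13.18 tcp [556.4 172.4  50.7] deck [54.4 -0.   1.8] F [-1.8 -0.9  5.6] open 0.669 o [-3.141  0.524  3.104]
```

View pics/w4.png

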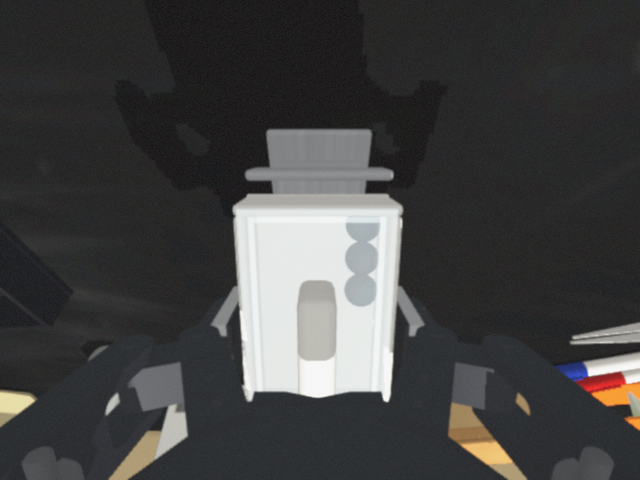

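View pics/s4.png

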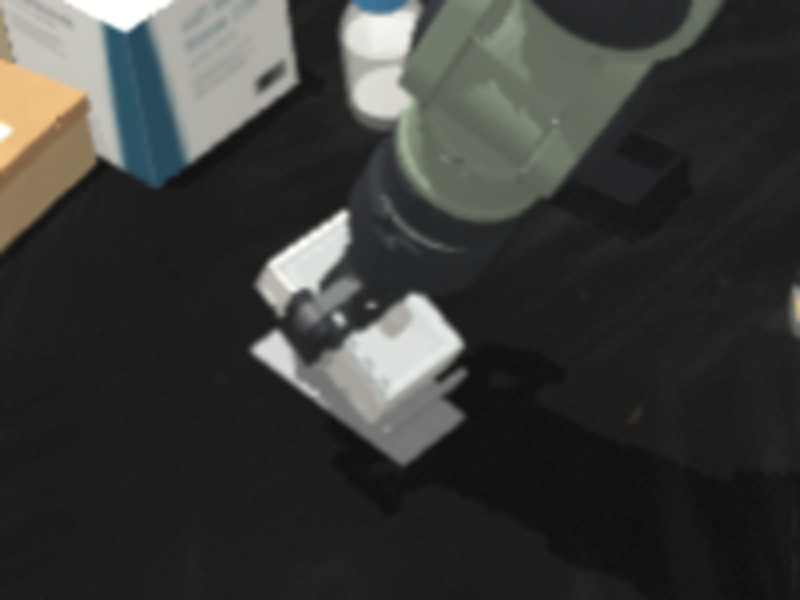

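Contact came at a computed dish height of 0.6 mm above the deck, as expected. But the balls are stacked in a column along the +y wall (cols 345-378, rows 220-305). The top ball would be about 39 mm up the slope, too near the 42 mm limit. I'll lift slightly and rock the dish sideways so they fall into a row along the low end.

```bash
python3 - <<'E'
from h import *
bot.movel(dk(54.5,0,24),max_speed=50)
rot=lambda a:(R.from_rotvec(DR[:,0]*a)*R.from_euler('xyz',DO)).as_euler('xyz')
bot.movel(dk(54.5,0,24.5),rot=rot(.22)); bot.dwell(.8)
st();cv2.imwrite('pics/w5.png',imaging.capture('wrist')[150:450,200:440])
bot.movel(dk(54.5,0,24),rot=rot(0)); bot.dwell(.4)
st();cv2.imwrite('pics/w6.png',imaging.capture('wrist')[150:450,200:440])
a=cv2.imread('pics/w5.png');b=cv2.imread('pics/w6.png');cv2.imwrite('pics/w56.png',np.hstack([a,b]))
E
```

```text
t 15.07 tcp [545.1 172.8  70.5] deck [54.5 -0.  24.5] F [-0.4  0.1 -2.9] open 0.666 o [2.922 0.524 3.104]
t 15.91 tcp [545.3 172.1  69.9] deck [54.4 -0.7 23.9] F [-0.1 -0.4 -1.7] open 0.664 o [3.141 0.523 3.102]
```

View pics/w56.png

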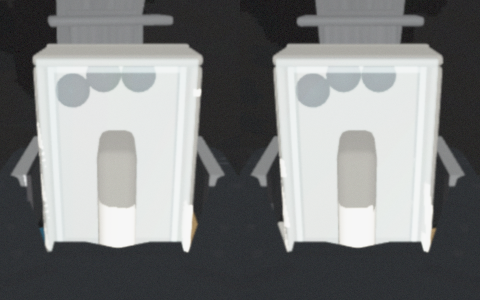

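The balls are now gathered in a near-row at the low end (two touching the end wall, the third about 8 mm up). Lowering and sliding to the lip.

```bash
python3 - <<'E'
from h import *
print(bot.movel(dk(53.5,0,0),max_speed=25,threshold=5)); s=st()
z=(DR.T@(s['tcp_pos']-O))[2]
print(bot.movel(dk(44,0,z+.2),max_speed=12,threshold=9)); st()
bot.dwell(.3); st()
cv2.imwrite('pics/w7.png',imaging.capture('wrist')); im=imaging.capture('scene')
cv2.imwrite('pics/s7.png',cv2.resize(im[240:340,190:310],(720,600),interpolation=cv2.INTER_CUBIC))
E
```

```text
True
t 16.78 tcp [555.4 172.5  50.2] deck [53.3 -0.   1.8] F [-1.3 -0.6  4.4] open 0.671 o [-3.141  0.523  3.104]
True
t 17.3 tcp [550.6 172.7  47.5] deck [47.7  0.   1.9] F [0.4 0.1 1.2] open 0.67 o [-3.14   0.524  3.104]
t 17.6 tcp [550.5 172.7  47.4] deck [47.6 -0.   1.8] F [ 0.7  0.2 -1.3] open 0.669 o [-3.14   0.524  3.104]
```

View pics/w7.png

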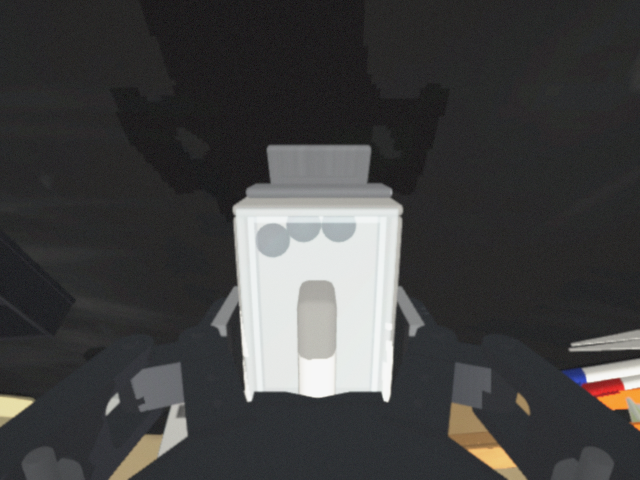

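View pics/s7.png

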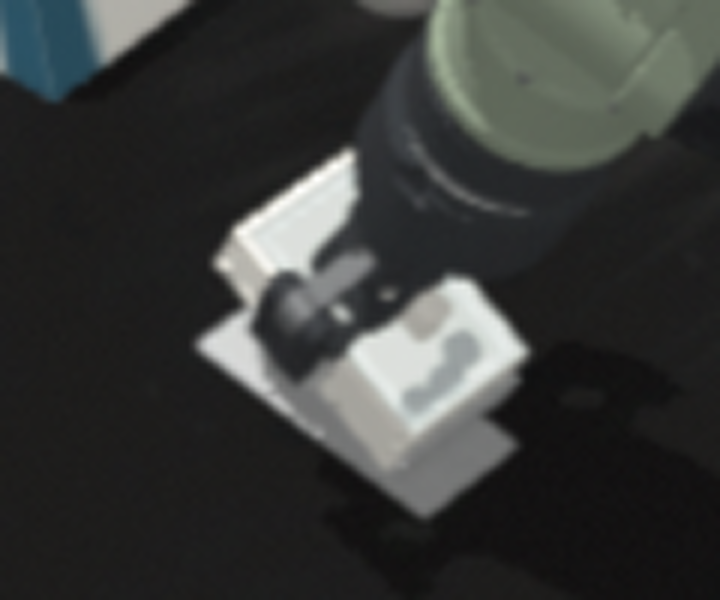

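The dish touched the lip at a computed x of 47-48 mm with its lid on and the balls at the low end. Releasing and backing off along the normal.

```bash
python3 - <<'E'
from h import *
bot.grip(0.85); bot.dwell(.4); st()
bot.movel(dk(47.6,0,75),max_speed=100); st()
m=model('wrist');im=imaging.capture('wrist');np.save('w8.npy',m,allow_pickle=True)
cv2.imwrite('pics/w8.png',im); im=imaging.capture('scene')
cv2.imwrite('pics/s8.png',cv2.resize(im[240:340,190:310],(720,600),interpolation=cv2.INTER_CUBIC))
E
```

```text
t 18.4 tcp [551.3 172.8  48. ] deck [48.6  0.1  2. ] F [ 0.3  0.1 -0.2] open 0.851 o [-3.141  0.525  3.103]
t 19.28 tcp [514.  174.  110.6] deck [47.6 -0.  74.8] F [ 0.1  0.4 -0.1] open 0.853 o [-3.141  0.525  3.103]
```

View pics/w8.png

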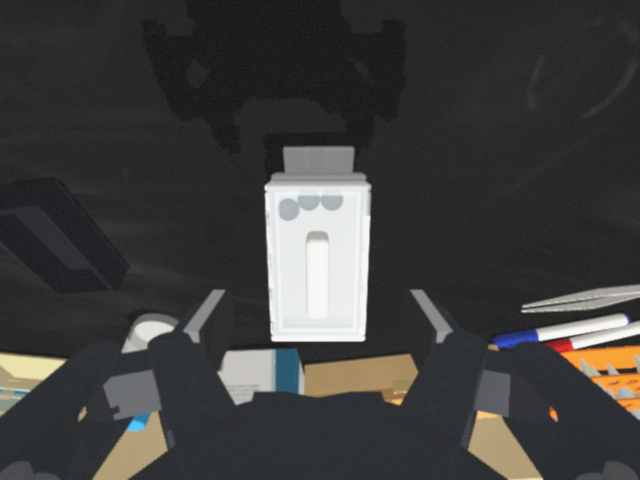

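View pics/s8.png

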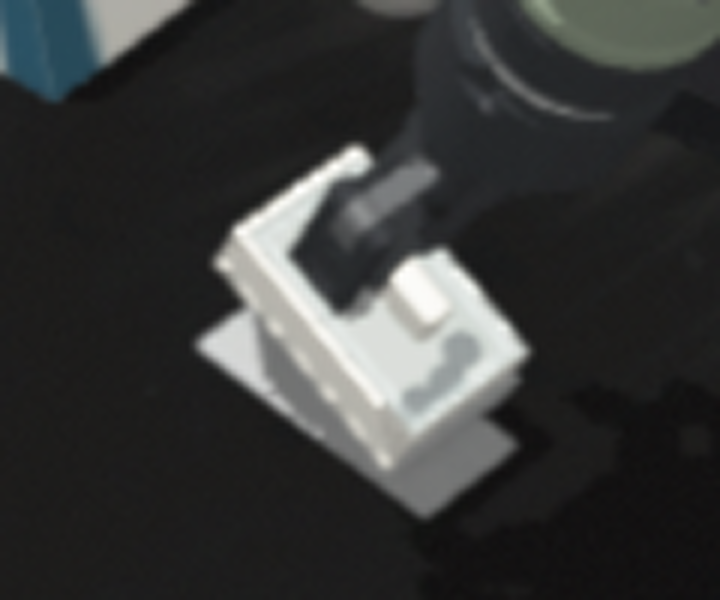

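```bash
python3 - <<'E'
from h import *
m=np.load('w8.npy',allow_pickle=True).item()
def onp(uv,z):
    d=ray(m,uv);n=DR[:,2];s=((O+n*z-m['position'])@n)/(d@n);return (m['position']+d*s[:,None]-O)@DR
P=onp([(266,186),(370,186),(365,338),(271,338)],30);print(P.round(1),P.mean(0))
print(onp([(306,300),(329,300),(317.5,241),(317.5,318)],54).round(1))
for p,o in [((400,90,5),(R.from_euler('xyz',(pi,0,0.))*R.from_euler('z',pi)).as_euler('xyz'))]: print(solve_ik(p,o))
print(onz(model('top'),[(230,330),(150,330),(245,395)],0).round())
E
```

```text
[[  0.1 -28.3  30. ]
 [  0.2  28.1  30. ]
 [ 92.8  28.7  30. ]
 [ 92.7 -29.1  30. ]] [46.43542764 -0.15785278 30.        ]
[[56.1 -6.4 54. ]
 [56.2  5.5 54. ]
 [24.6 -0.4 54. ]
 [66.5 -0.5 54. ]]
[ 0.04082387  0.40050593 -0.81765201  0.35263839  0.          0.04082387]
[[390. 117.   0.]
 [389. 290.   0.]
 [257.  79.   0.]]
```

The dish measures (46.4, -0.2) on the deck and is square to it, and the handle is at y≈-0.4, 12 mm wide. I'll grip the handle and keep the finger ends above the plate (deck z 33).

```bash
python3 - <<'E'
from h import *
bot.grip(0.38)
print(bot.movel(dk(47,-.4,50),max_speed=80))
print(bot.movel(dk(47,-.4,36),max_speed=20,threshold=4)); st()
bot.grip(0.05,35); st()
cv2.imwrite('pics/w9.png',imaging.capture('wrist'))
bot.movel(dk(47,-.4,48),max_speed=25); st()
cv2.imwrite('pics/w10.png',imaging.capture('wrist')); im=imaging.capture('scene')
cv2.imwrite('pics/s10.png',cv2.resize(im[240:340,190:310],(720,600),interpolation=cv2.INTER_CUBIC))
E
```

```text
False
False
t 21.17 tcp [532.8 172.9  76.6] deck [46.9 -0.4 36. ] F [ 0.4 -0.5  0.1] open 0.38 o [-3.141  0.525  3.103]
t 21.48 tcp [532.9 173.   76.9] deck [47.1 -0.4 36.2] F [-3.3 -0.6  3.1] open 0.132 o [-3.141  0.526  3.103]
t 22.16 tcp [526.9 173.2  87.2] deck [47.1 -0.4 48.1] F [-1.1 -0.3 -0.6] open 0.13 o [-3.141  0.525  3.103]
```

View pics/w10.png

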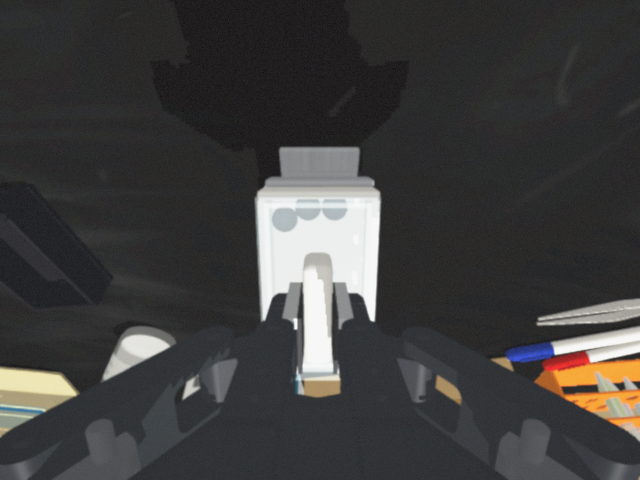

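View pics/s10.png

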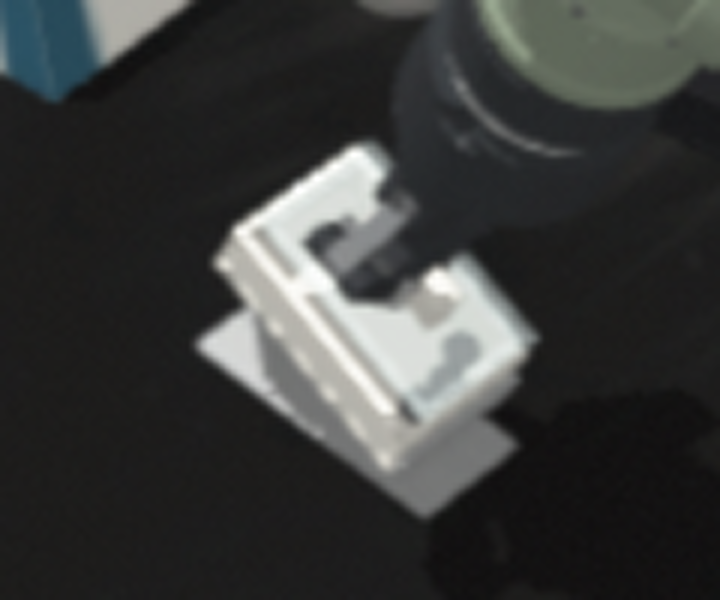

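The lid is lifted clear of the dish (handle at (317,300)), and the dish is still against the lip with all three balls. Now I lay the lid down at about (395,110).

```bash
python3 - <<'E'
from h import *
L=(R.from_euler('xyz',(pi,0,0.))*R.from_euler('z',pi)).as_euler('xyz')
bot.movel(dk(47,-.4,120),max_speed=120)
bot.move_ptp((395,110,110),L); st()
bot.movel((395,110,24),max_speed=80); bot.dwell(.2); st()
print(bot.movel((395,110,8),max_speed=12,threshold=4)); st()
cv2.imwrite('pics/w11.png',imaging.capture('wrist')); im=imaging.capture('scene')
cv2.imwrite('pics/s11.png',cv2.resize(im[240:390,190:390],(800,600),interpolation=cv2.INTER_CUBIC))
E
```

```text
t 23.62 tcp [395.8 109.9 109.2] deck [-53.3 -68.6 131.5] F [ 0.6  0.1 -0.5] open 0.131 o [-3.141e+00  1.000e-03  3.141e+00]
t 25.05 tcp [395.4 110.   24.4] deck [-96.  -68.5  58.2] F [ 0.   0.7 -0.7] open 0.13 o [3.142e+00 1.000e-03 3.142e+00]
True
t 26.02 tcp [394.9 110.   11.7] deck [-102.8  -68.5   47.5] F [-1.5 -0.2  5. ] open 0.129 o [-3.142 -0.     3.142]
```

View pics/w11.png

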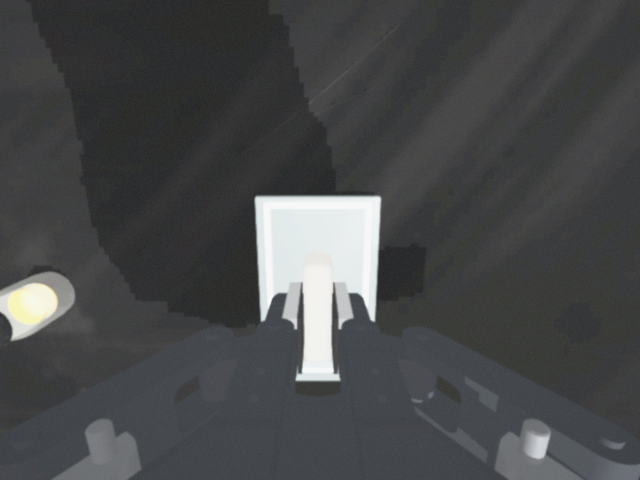

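View pics/s11.png

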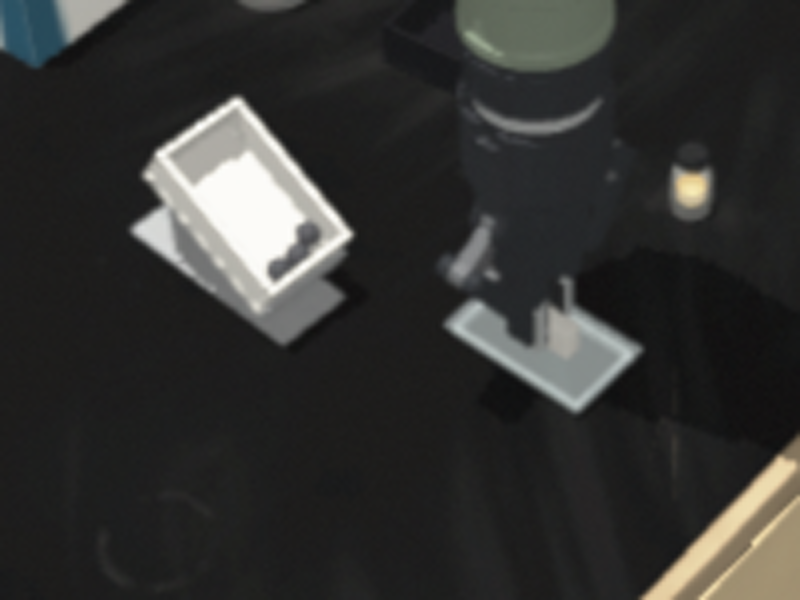

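Contact came at TCP z 11.7, which matches the expected 12 with the lid flat. Release, retreat, and check all three things.

```bash
python3 - <<'E'
from h import *
bot.grip(0.4); bot.dwell(.2)
bot.movel((395,110,120),max_speed=100); st()
L=(R.from_euler('xyz',(pi,0,0.))*R.from_euler('z',pi)).as_euler('xyz')
cv2.imwrite('pics/w12.png',imaging.capture('wrist'))
bot.move_ptp((330,-200,250),L); bot.dwell(.3); st()
t=imaging.capture('top');im=imaging.capture('scene')
cv2.imwrite('pics/t12.png',t)
cv2.imwrite('pics/s12.png',cv2.resize(im[190:340,190:390],(800,600),interpolation=cv2.INTER_CUBIC))
cv2.imwrite('pics/t12c.png',cv2.resize(t[160:360,170:430],(780,600),interpolation=cv2.INTER_CUBIC))
E
```

```text
t 27.9 tcp [394.5 109.9 119.5] deck [-49.3 -68.6 141. ] F [ 0.4 -0.5 -0.6] open 0.4 o [-3.141e+00 -2.000e-03 -3.142e+00]
t 29.54 tcp [ 330.2 -199.4  249.7] deck [ -29.6 -380.2  280.1] F [ 0.5 -0.1 -0.7] open 0.399 o [ 3.141 -0.    -3.14 ]
```

View pics/t12c.png

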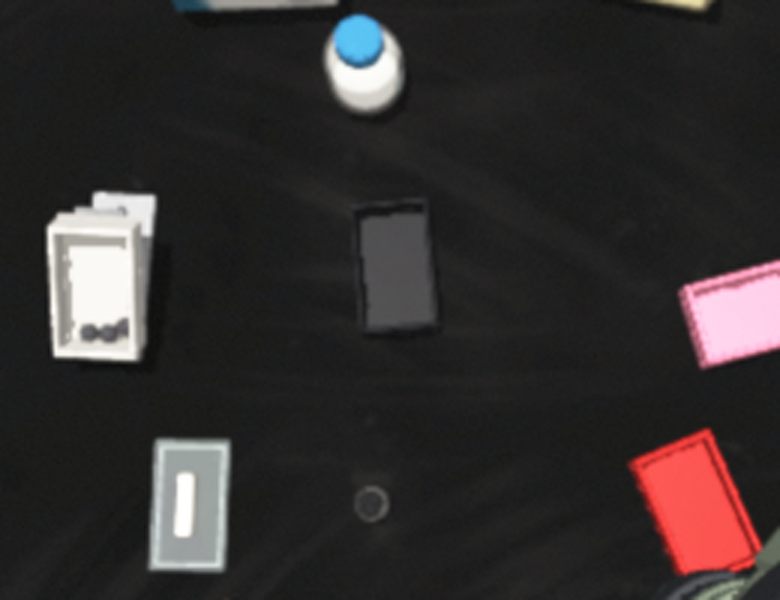

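View pics/s12.png

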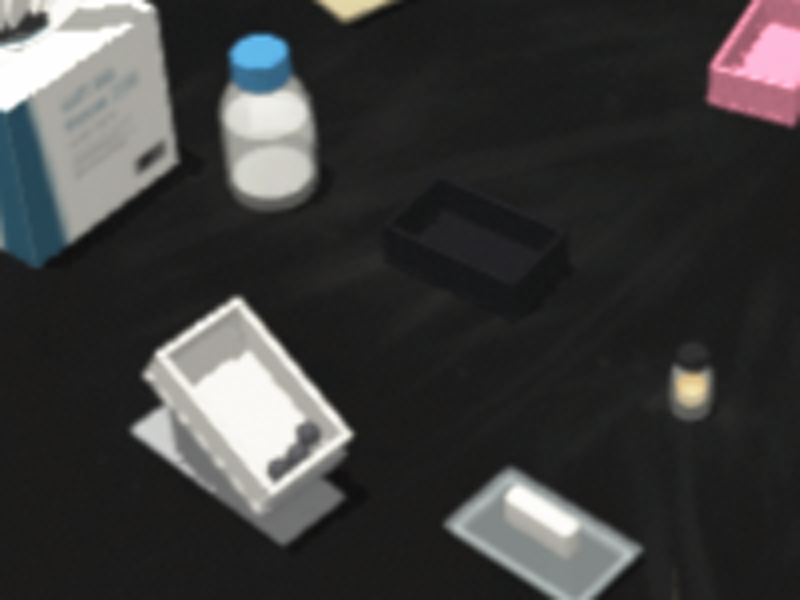

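View pics/w12.png

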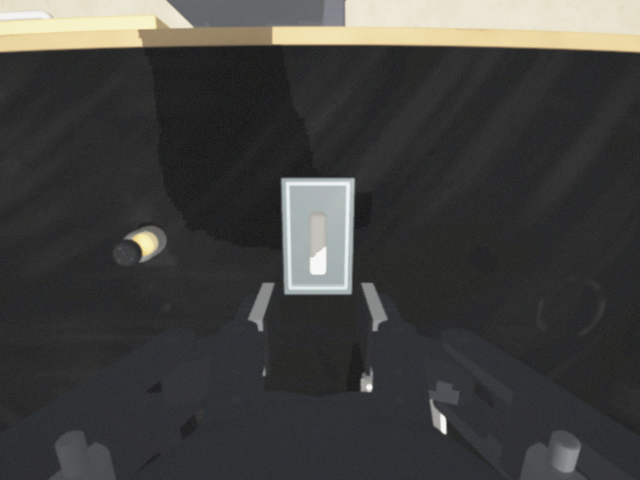

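The dish is on the slope against the lip with three balls at its low end. The lid lies flat with its handle up, and the bottle, vial and look-alikes stand as before. Handing in.

```bash
python3 - <<'E'
from h import *
bot.sign_off(); print(bot.get_state()['t'])
E
```

```text
the job is handed in; nothing more can be done
the job is handed in; nothing more can be done
```

The dish is on the sloped rest against the lip with its lid off, and I handed the job in at about t = 29.5 s of the 64 s allowed. No verdict was reported.

**What I did:** I carried the dish with its lid on and set it on the slope. The balls had first stacked in a column that would have ended about 39 mm up the slope, so I lifted the dish and rocked it sideways until they lay in a near-row at the low end. I then slid the dish to the lip, lifted the lid off by its handle, and laid it on the worktop at about (395, 110).

**Last checks:**
- **Dish:** after release it measured about 46.4 mm up the slope and 0.2 mm off the middle (allowed 43–60 mm and ±14 mm). Contact at the lip gave 47–48 mm, so the two agree to about 1 mm. After the lid came off I checked it only by eye in the pictures, where it had not visibly moved.
- **Balls:** all three show at the low end in the final top and scene pictures.
- **Lid:** it touched down at tool height 11.7 mm, against 12 mm expected for lying flat, and its handle is up.
- **Bystanders:** the bottle and vial show no visible move. I did not check the beaker closely, but the arm never went near it.
- **Disagreement:** one width on the rest, at the half-shaded top end of the deck, read 32 mm instead of 36. I did not use that width.

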